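# Re-rack the hole saws in reverse order

## Robot

A 7-joint arm with a two-finger parallel gripper is mounted at the origin on the work surface. World frame = base frame: x ahead of the robot, y to its left, z up, the work surface at z = 0. Lengths are in m, angles in rad, forces in N, time in s.
With the tool pointing down it reaches from about 0.4 to 0.85 m from the base axis. Payload 4.5 kg.
Tool frame: the origin (TCP) lies on the centre line of the jaws, within the pads' length; the fingertips stand 14 mm ahead of it and the grasp point (between the pads) lies 5 mm behind it (r.tcp_to_tips is the z of the fingertips in the tool frame, in m); z points along the fingers, y is the direction in which the jaws open and shut (so a half turn about z gives the same grasp; the last joint's range is limited). The gripper opens to 88 mm and grips with 3 to 60 N. Pads are 18 mm wide; open, the fingers measure 123 mm over their backs; the gripper's body (75 mm by 187 mm) begins 45 mm behind the grasp point.
Start: joints at [1.226, 0.689, -0.195, 1.565, 0.157, 0.902, -0.215], TCP at [0.231, -0.581, 0.253] pointing down, gripper open.
Joint ranges: [-3.01, 3.01], [-0.46, 2.08], [-1.47, 1.51], [0.13, 2.56], [-1, 4.14], [0.04, 2.09], [-2.66, 2.66]. Speed limits (rad/s): [2.57, 2.57, 3.14, 3.14, 3.14, 3.14, 3.14].

## Interface

Orientations are given as a unit quaternion [x, y, z, w].
In Python, from plant import r, viewer gives the robot as it stands.
- The arm moves only by the shell command python3 -m inch 'ROWS' [FORCE]. ROWS is JSON, a list of rows, each a list of 3 entries, a list of its own where there are three numbers: the closure, from 0 (fully open) to 1 (shut), then the shift along the tool's x, y, z in cm, then the turn about the tool's z in degrees. In form: [[fingers, [x, y, z], yaw], ...]. A call has 1 to 20 rows; each row is the pose to reach, as a shift and turn from the pose commanded when the call began, along the tool's axes at that moment; what a row does not reach only later rows make up. A row lasts 1/10 s, in which the tool goes at most 50 mm and 8.59 degrees, less where a joint would pass 70% of its speed; a pose out of reach is approached as far as the arm can. A call with a gripper value outside its range is refused whole. The fingers move at their own pace and stop on an object; FORCE is the grip in N (left out, the last holds). Time passes only in rows, so rows that repeat a pose let the fingers close. It gives the time, the measured TCP pose, the force and the opening at its end, in the units of the state.
- r.get_state(): the state, without advancing time (a new reading comes with each control period).
- viewer.snapshot(name): name is "scene" or "top"; returns the picture (420x560x3 uint8, red, green, blue); there is no depth.
- viewer.camera_params(name): a dict with "intrinsics" (3x3 intrinsics, pixels), "world_to_cam" (4x4, takes a point from world to camera coordinates). Camera axes: x right, y up, looking along -z (the intrinsics and any distortion apply to the point x, -y, -z); pixel columns grow to the right and rows downward; lengths in m; the calibration is good to about 2 mm. A picture is of the moment at which its call begins. camera_params takes no time and is no camera call.
- r.finish_job(): hands the job in, once; it reports no verdict.
Trained networks look in the newest picture that a camera, given by its name, has taken for a name from the list of things; names that differ only in an ending like _2 or _b are one class to them, and where a whole thing is asked for, a point or a joint stands for the part that bears it (a point fixed in the world has none). Each returns a list of dicts, best first, with "p" (0 to 1); they miss things now and then, are a little off and sometimes report something else, mostly with a low value. They report only what shows in the picture. A call takes as long as a camera call. They do not tell look-alikes from the thing itself.
- viewer.outline_of(camera, name): "pixels" (420x560 bool, what is visible of it) and "bbox" ([left, top, width, height] in pixels, round what is visible of it).
The state is a dict: "clock": time; "q": joint angles; "qd": joint speeds; "joint_torque": joint torques, N m; "tool_pos": TCP position; "eef_rot": TCP orientation; "contact_force": force on the tool from outside, world axes, zero at the start; "moment": the same for the moment, N m; "opening": opening from 0.0 (shut) to 1.0 (fully open).
Only numpy, scipy, OpenCV 4.12 (cv2) and the standard library are available. Lean on these libraries where they do the work, as an engineer would, in place of code of your own. Each camera call takes 0.05 s, during which the arm holds its last target.

## Task

The next panel is drilled in the opposite sequence, so move the four hole saws from their plywood tray to the empty tray, one to a compartment and in reverse order: the saw that now stands farthest left goes into the far right compartment, the next one beside it, and so on, left and right as the robot sees them looking out from its base. Keep each saw upright on the way and leave it standing on the compartment's floor, shank up, let go and at rest.

Things in the scene. Friction and masses are not known exactly. Their poses are not given: they have to be found in the camera images.
- full_tray: Fixed plywood tray, holds the saws at the start. Row of 4 compartments, 64 x 64 mm inside, centres at its x = 0, y = -102, -34, 34, 102 mm; walls 4 thick, floor top at z = 6, rim at 20; 276 long (y), 72 wide, plus a ledge 50 deep, 6 high along its -x side with the plugs. Origin: row centre, on the bench. z up, y to the robot's left, turned up to 0.25 rad. On the bench's left or right half.
- empty_tray: Fixed white laminate tray, empty at the start, no ledge; same row of 4 compartments: 64 x 64 mm inside, centres at its x = 0, y = -102, -34, 34, 102 mm; walls 4 thick, floor top at z = 6, rim at 20; 276 long (y), 72 wide. Origin: row centre, on the bench. z up, y to the robot's left, turned up to 0.25 rad. On the half of the bench beside the full tray.
- saw24: Hole saw, smallest of four, loose: dark steel cup 24 mm in diameter and 40 mm high standing teeth down, with a round steel shank, 10 mm in diameter, 36 mm long, pointing up from its top (whole height 76 mm; collar 18 mm wide, 3 mm high at the shank's foot). Mass about 120 g. Origin: centre of the cup's underside; z along the shank, up.
- saw32: Hole saw, second smallest of four, loose: dark steel cup 32 mm in diameter and 40 mm high standing teeth down, with a round steel shank, 10 mm in diameter, 36 mm long, pointing up from its top (whole height 76 mm; collar 18 mm wide, 3 mm high at the shank's foot). Mass about 140 g. Origin: centre of the cup's underside; z along the shank, up.
- saw40: Hole saw, second largest of four, loose: dark steel cup 40 mm in diameter and 40 mm high standing teeth down, with a round steel shank, 10 mm in diameter, 36 mm long, pointing up from its top (whole height 76 mm; collar 18 mm wide, 3 mm high at the shank's foot). Mass about 160 g. Origin: centre of the cup's underside; z along the shank, up.
- saw48: Hole saw, largest of four, loose: dark steel cup 48 mm in diameter and 40 mm high standing teeth down, with a round steel shank, 10 mm in diameter, 36 mm long, pointing up from its top (whole height 76 mm; collar 18 mm wide, 3 mm high at the shank's foot). Mass about 180 g. Origin: centre of the cup's underside; z along the shank, up.
- plug24: Wooden plug, a dark disc 20 mm in diameter and 6 mm thick, glued to the full tray's ledge 61 mm in front (-x in the tray's frame) of where the 24 mm saw stands at the start; it shows which compartment that saw came from. Does not move. Origin: centre of its underside.
- plug32: Wooden plug, a dark disc 28 mm in diameter and 6 mm thick, glued to the full tray's ledge 61 mm in front (-x in the tray's frame) of where the 32 mm saw stands at the start; it shows which compartment that saw came from. Does not move. Origin: centre of its underside.
- plug40: Wooden plug, a dark disc 36 mm in diameter and 6 mm thick, glued to the full tray's ledge 61 mm in front (-x in the tray's frame) of where the 40 mm saw stands at the start; it shows which compartment that saw came from. Does not move. Origin: centre of its underside.
- plug48: Wooden plug, a dark disc 44 mm in diameter and 6 mm thick, glued to the full tray's ledge 61 mm in front (-x in the tray's frame) of where the 48 mm saw stands at the start; it shows which compartment that saw came from. Does not move. Origin: centre of its underside.
Mind the look-alikes: they are no part of the job. Leave any pink or yellow look-alike of the saw48 alone.

How it is judged:
At the end, for the whole second after the job is handed in: Each saw stands in the empty tray in the compartment mirroring the one it came from (y in the full tray becomes -y; its plug shows y), within 23 mm of that compartment's centre in x and y, on its floor within 4 mm, upright within 0.12 rad, at rest (below 0.02 m/s, 0.2 rad/s) (((y of plug24 in the frame of full_tray between -0.122 and -0.082 m and y of saw24 in the frame of empty_tray between 0.079 and 0.125 m) or (y of plug24 in the frame of full_tray between -0.054 and -0.014 m and y of saw24 in the frame of empty_tray between 0.011 and 0.057 m) or (y of plug24 in the frame of full_tray between 0.014 and 0.054 m and y of saw24 in the frame of empty_tray between -0.057 and -0.011 m) or (y of plug24 in the frame of full_tray between 0.082 and 0.122 m and y of saw24 in the frame of empty_tray between -0.125 and -0.079 m)) and x of saw24 in the frame of empty_tray between -0.023 and 0.023 m and z of saw24 in the frame of empty_tray between 0.002 and 0.01 m and angle between each of saw24, saw32, saw40, saw48's own z axis and vertical below 0.12 rad and linear speed of each of saw24, saw32, saw40, saw48 below 0.02 m/s and angular speed of each of saw24, saw32, saw40, saw48 below 0.2 rad/s and ((y of plug32 in the frame of full_tray between -0.122 and -0.082 m and y of saw32 in the frame of empty_tray between 0.079 and 0.125 m) or (y of plug32 in the frame of full_tray between -0.054 and -0.014 m and y of saw32 in the frame of empty_tray between 0.011 and 0.057 m) or (y of plug32 in the frame of full_tray between 0.014 and 0.054 m and y of saw32 in the frame of empty_tray between -0.057 and -0.011 m) or (y of plug32 in the frame of full_tray between 0.082 and 0.122 m and y of saw32 in the frame of empty_tray between -0.125 and -0.079 m)) and x of saw32 in the frame of empty_tray between -0.023 and 0.023 m and z of saw32 in the frame of empty_tray between 0.002 and 0.01 m and ((y of plug40 in the frame of full_tray between -0.122 and -0.082 m and y of saw40 in the frame of empty_tray between 0.079 and 0.125 m) or (y of plug40 in the frame of full_tray between -0.054 and -0.014 m and y of saw40 in the frame of empty_tray between 0.011 and 0.057 m) or (y of plug40 in the frame of full_tray between 0.014 and 0.054 m and y of saw40 in the frame of empty_tray between -0.057 and -0.011 m) or (y of plug40 in the frame of full_tray between 0.082 and 0.122 m and y of saw40 in the frame of empty_tray between -0.125 and -0.079 m)) and x of saw40 in the frame of empty_tray between -0.023 and 0.023 m and z of saw40 in the frame of empty_tray between 0.002 and 0.01 m and ((y of plug48 in the frame of full_tray between -0.122 and -0.082 m and y of saw48 in the frame of empty_tray between 0.079 and 0.125 m) or (y of plug48 in the frame of full_tray between -0.054 and -0.014 m and y of saw48 in the frame of empty_tray between 0.011 and 0.057 m) or (y of plug48 in the frame of full_tray between 0.014 and 0.054 m and y of saw48 in the frame of empty_tray between -0.057 and -0.011 m) or (y of plug48 in the frame of full_tray between 0.082 and 0.122 m and y of saw48 in the frame of empty_tray between -0.125 and -0.079 m)) and x of saw48 in the frame of empty_tray between -0.023 and 0.023 m and z of saw48 in the frame of empty_tray between 0.002 and 0.01 m); the robot touches nothing.
It fails at once if The 24 mm saw is tipped over (more than 0.8 rad from upright) (angle between saw24's own z axis and vertical above 0.8 rad).
It fails at once if The 32 mm saw is tipped over (more than 0.8 rad from upright) (angle between saw32's own z axis and vertical above 0.8 rad).
It fails at once if The 40 mm saw is tipped over (more than 0.8 rad from upright) (angle between saw40's own z axis and vertical above 0.8 rad).
It fails at once if The 48 mm saw is tipped over (more than 0.8 rad from upright) (angle between saw48's own z axis and vertical above 0.8 rad).
It also fails if it takes over 99 s, if anything falls off the work surface, if the arm or the gripper's body presses on something with over 40 N, if the wrist force passes 120 N, or if a joint passes its speed limit or range.

## Working session

There is one attempt and no reset: what is moved stays moved. The work goes in short steps, Python scripts to look and compute and a shell command to move; the robot and the scene stay as the last step left them, time stands still between calls to the robot, and variables do not carry over. Pictures are saved under pics/ and viewed, and the job is handed in when it is done.

```bash
ls; mkdir -p pics
python3 - <<'E'
from plant import r, viewer
import cv2
print(r.get_state())
for n in("top","scene"):
    im=viewer.snapshot(n); cv2.imwrite(f"pics/{n}0.png",im[:,:,::-1])
    print(viewer.camera_params(n))
E
```

```text
pics
{'clock': 0.0, 'q': array([ 1.22580006,  0.69000329, -0.19454275,  1.56630407,  0.15731114,
        0.90246335, -0.21511284]), 'qd': array([-6.36803864e-04,  5.63232604e-05,  8.30121778e-04, -3.54381824e-05,
        5.45884453e-04, -2.82708411e-04,  3.59534464e-05]), 'joint_torque': array([ 3.89223374e-05, -5.27578783e+01, -1.26708157e+00, -1.53434712e+01,
       -5.26211062e-02,  6.54359290e-03,  1.56817632e-04]), 'tool_pos': array([ 0.23088304, -0.580168  ,  0.25190932]), 'eef_rot': array([ 9.82108319e-01,  1.88314772e-01, -2.22281724e-04, -8.63756860e-04]), 'contact_force': array([ 0.22264925,  1.28499948, -0.23651427]), 'moment': array([ 0.00972663,  0.03894713, -0.0012643 ]), 'opening': 1.0010314957849669}
{'intrinsics': array([[427.27212225,   0.        , 282.23078716],
       [  0.        , 427.27212225, 214.22468272],
       [  0.        ,   0.        ,   1.        ]]), 'world_to_cam': array([[ 8.37233632e-02, -9.96488716e-01,  7.97713487e-04,
        -3.58417150e-02],
       [ 9.75323503e-01,  8.21091592e-02,  2.04944262e-01,
        -5.50400310e-01],
       [-2.04290144e-01, -1.63805942e-02,  9.78773321e-01,
        -7.13994092e-01],
       [ 0.00000000e+00,  0.00000000e+00,  0.00000000e+00,
         1.00000000e+00]])}
{'intrinsics': array([[526.05471192,   0.        , 279.73003223],
       [  0.        , 526.05471192, 212.66068277],
       [  0.        ,   0.        ,   1.        ]]), 'world_to_cam': array([[-0.35612251,  0.93428796, -0.01681569,  0.19340491],
       [-0.72821058, -0.26620527,  0.63154106,  0.36854378],
       [ 0.58556478,  0.23715135,  0.77516007, -1.39215826],
       [ 0.        ,  0.        ,  0.        ,  1.        ]])}
```

View pics/top0.png

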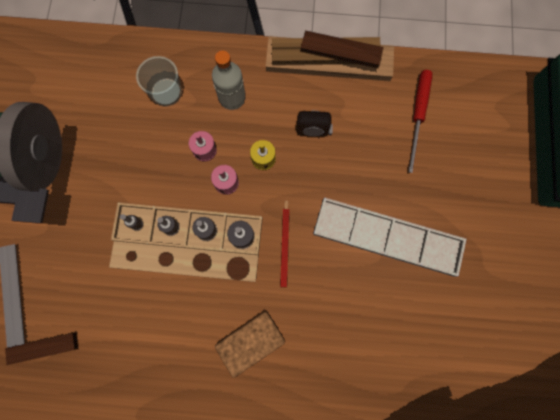

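View pics/scene0.png

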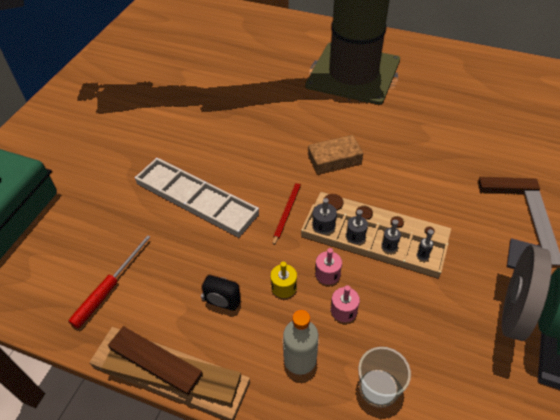

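```bash
cat > h.py <<'E'
import numpy as np, cv2
from plant import r, viewer
from scipy.optimize import minimize
def proj(cam,P):
    c=viewer.camera_params(cam);P=np.atleast_2d(P)
    X=P@c['world_to_cam'][:3,:3].T+c['world_to_cam'][:3,3]
    q=np.c_[X[:,0],-X[:,1],-X[:,2]]@c['intrinsics'].T
    return q[:,:2]/q[:,2:]
def ray(cam,uv,z):
    c=viewer.camera_params(cam);R=c['world_to_cam'][:3,:3];t=c['world_to_cam'][:3,3]
    d=np.linalg.inv(c['intrinsics'])@[uv[0],uv[1],1];d=R.T@(d*[1,-1,-1]);o=-R.T@t
    return o+d*(z-o[2])/d[2]
S=4
def draw(cam,parts):
    m=np.zeros((420*S,560*S),np.uint8)
    for P in parts:
        h=cv2.convexHull(((proj(cam,P)+.5)*S).round().astype(np.int32))
        cv2.fillConvexPoly(m,h,255)
    return cv2.resize(m,(560,420),interpolation=cv2.INTER_AREA)/255.
def cyl(x,y,d,z0,z1):
    a=np.linspace(0,2*np.pi,24,endpoint=False)
    c=np.c_[x+d/2*np.cos(a),y+d/2*np.sin(a)]
    return np.r_[np.c_[c,c[:,0]*0+z0],np.c_[c,c[:,0]*0+z1]]
def box(p,xs,ys,zs):
    c,s=np.cos(p[2]),np.sin(p[2])
    return np.array([[p[0]+c*a-s*b,p[1]+s*a+c*b,z] for a in xs for b in ys for z in zs])
def tray(name,p):
    L=[box(p,(-.036,.036),(-.138,.138),(0,.02))]
    if name=='full_tray': L.append(box(p,(-.086,-.036),(-.138,.138),(0,.006)))
    return L
def fit(f,p0,masks,st):
    def cost(p): return sum(np.abs(draw(c,f(p))-m).sum() for c,m in masks.items())
    b=minimize(cost,p0,method='Nelder-Mead',options=dict(initial_simplex=np.r_[[p0],[np.array(p0)+np.eye(len(p0))[i]*st[i] for i in range(len(p0))]],xatol=1e-4,fatol=.1))
    return b.x,b.fun/sum(m.sum() for m in masks.values())
E
cat > m.py <<'E'
from h import *
O={}
for c in("top","scene"):
    viewer.snapshot(c)
    for n in ['full_tray','empty_tray']+[k+d for k in('saw','plug') for d in('24','32','40','48')]:
        L=viewer.outline_of(c,n)
        if c=='top' or n[0] in 'fes': O[c,n]=L
        print(c,n,[(round(d['p'],2),[int(v) for v in d['bbox']]) for d in L[:4]])
import pickle;pickle.dump(O,open('O.pkl','wb'))
E
python3 m.py
```

```text
top full_tray []
top empty_tray [(0.98, [312, 198, 151, 75])]
top saw24 [(0.96, [250, 140, 26, 29]), (0.93, [212, 165, 25, 33]), (0.84, [187, 128, 29, 35]), (0.78, [159, 216, 20, 18])]
top saw32 [(0.96, [250, 140, 26, 29]), (0.93, [212, 165, 25, 33]), (0.84, [187, 128, 29, 35]), (0.78, [159, 216, 20, 18])]
top saw40 [(0.96, [250, 140, 26, 29]), (0.93, [212, 165, 25, 33]), (0.84, [187, 128, 29, 35]), (0.78, [159, 216, 20, 18])]
top saw48 [(0.96, [250, 140, 26, 29]), (0.93, [212, 165, 25, 33]), (0.84, [187, 128, 29, 35]), (0.78, [159, 216, 20, 18])]
top plug24 [(0.94, [226, 258, 22, 24]), (0.68, [160, 249, 14, 19]), (0.64, [194, 251, 17, 23])]
top plug32 [(0.94, [226, 258, 22, 24]), (0.68, [160, 249, 14, 19]), (0.64, [194, 251, 17, 23])]
top plug40 [(0.94, [226, 258, 22, 24]), (0.68, [160, 249, 14, 19]), (0.64, [194, 251, 17, 23])]
top plug48 [(0.94, [226, 258, 22, 24]), (0.68, [160, 249, 14, 19]), (0.64, [194, 251, 17, 23])]
scene full_tray [(0.98, [302, 192, 148, 85])]
scene empty_tray [(0.72, [136, 160, 123, 74])]
scene saw24 [(0.95, [344, 210, 25, 34]), (0.88, [330, 283, 27, 39]), 
[... 226 characters left out ...]
8, [330, 283, 27, 39]), (0.81, [385, 219, 14, 36]), (0.76, [312, 249, 30, 31])]
scene saw48 [(0.95, [344, 210, 25, 34]), (0.88, [330, 283, 27, 39]), (0.81, [385, 219, 14, 36]), (0.76, [312, 249, 30, 31])]
scene plug24 [(0.74, [359, 206, 10, 15]), (0.74, [323, 193, 21, 19]), (0.53, [391, 216, 13, 12]), (0.49, [426, 227, 3, 2])]
scene plug32 [(0.74, [359, 206, 10, 15]), (0.74, [323, 193, 21, 19]), (0.53, [391, 216, 13, 12]), (0.49, [426, 227, 3, 2])]
scene plug40 [(0.74, [359, 206, 10, 15]), (0.74, [323, 193, 21, 19]), (0.53, [391, 216, 13, 12]), (0.49, [426, 227, 3, 2])]
scene plug48 [(0.74, [359, 206, 10, 15]), (0.74, [323, 193, 21, 19]), (0.53, [391, 216, 13, 12]), (0.49, [426, 227, 3, 2])]
```

Run:
```python
from h import *
import pickle
O=pickle.load(open('O.pkl','rb'))
g=lambda c,n,i=0:O[c,n][i]['pixels'].astype(float)
def hull(m):
    pts=np.argwhere(m>0)[:,::-1].astype(np.int32);o=np.zeros(m.shape,np.uint8);cv2.fillConvexPoly(o,cv2.convexHull(pts),1);return o.astype(float)
p0=ray('top',(390,237),.01)[:2]; print(p0)
for cs in (['top'],['scene'],['top','scene']):
  print('E',cs,fit(lambda p:tray('empty_tray',p),[*p0,-.2],{c:hull(g(c,'empty_tray')) for c in cs},[.01,.01,.1]))
f0=ray('top',(188,228),.01)[:2];print(f0)
print('F',fit(lambda p:tray('full_tray',p),[*f0,-.1],{'scene':hull(g('scene','full_tray'))},[.01,.01,.1]))
for d in O['top','saw24']: print([int(v) for v in d['bbox']],round(d['p'],2))
a=cv2.imread('pics/top0.png');b=cv2.imread('pics/scene0.png')
cv2.imwrite('pics/z1.png',cv2.resize(a[195:295,105:270],None,fx=4.8,fy=4.8,interpolation=cv2.INTER_CUBIC))
cv2.imwrite('pics/z2.png',cv2.resize(b[185:285,295:455],None,fx=4.8,fy=4.8,interpolation=cv2.INTER_CUBIC))
```

```text
[ 0.53445723 -0.19612394]
E ['top'] (array([ 0.53518963, -0.19284298, -0.21056693]), np.float64(0.028474667590294208))
E ['scene'] (array([ 0.53416239, -0.19553185, -0.21012289]), np.float64(0.02272474354767374))
E ['top', 'scene'] (array([ 0.53478372, -0.1940164 , -0.21029046]), np.float64(0.03030720933484266))
[0.51953343 0.18771377]
F (array([ 0.51811048,  0.18640996, -0.01090405]), np.float64(0.019435772637513008))
[250, 140, 26, 29] 0.96
[212, 165, 25, 33] 0.93
[187, 128, 29, 35] 0.84
[159, 216, 20, 18] 0.78
[120, 215, 25, 11] 0.67
[192, 218, 25, 25] 0.6
[227, 219, 29, 29] 0.6
```

View pics/z1.png

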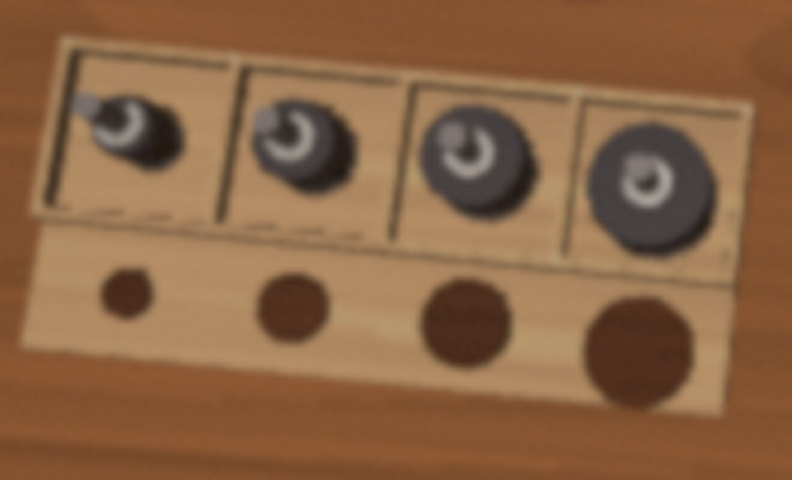

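View pics/z2.png

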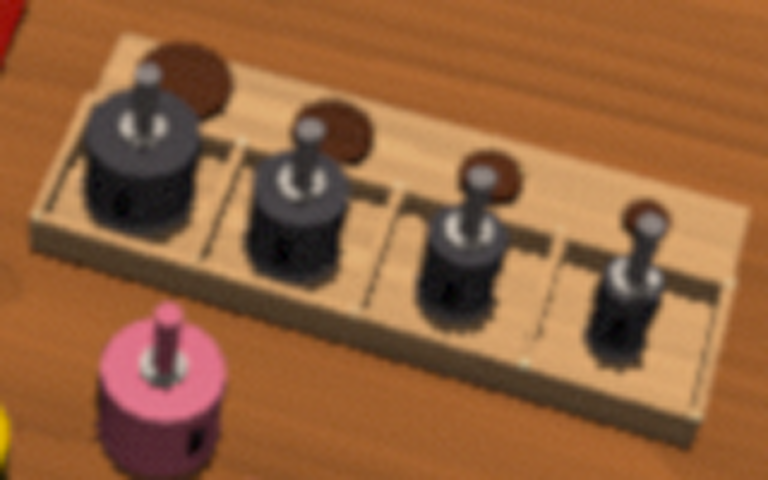

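Run:
```python
from h import *
from scipy.optimize import least_squares
A=np.array([(86,104),(265,120),(452,136),(639,166)]);B=np.array([(651,224),(481,177),(310,129),(148,73)])
A2=np.array([(123,123),(289,135),(468,151),(647,183)]);B2=np.array([(635,277),(470,230),(302,181),(143,126)])
p=(0.51811,0.18641,-.0109)
for a,b in((A,B),(A2,B2)):
  for u,v in zip(a/4.8+[105,195]-.4,b/4.8+[295,185]-.4):
    s=least_squares(lambda X:np.r_[proj('top',X)[0]-u,proj('scene',X)[0]-v],[.5,.2,.08])
    z=.082 if a is A else .048
    d=s.x[:2]-p[:2];c,si=np.cos(p[2]),np.sin(p[2])
    print(s.x.round(4),s.fun.round(2),'top',ray('top',u,z)[:2].round(4),'sc',ray('scene',v,z)[:2].round(4),'tray',c*d[0]+si*d[1],-si*d[0]+c*d[1])
e=(.5348,-.194,-.2103)
for y in(.102,.034,-.034,-.102):print('E',(e[0]-np.sin(e[2])*y),(e[1]+np.cos(e[2])*y))
from scipy.spatial.transform import Rotation as R
s=r.get_state();print(s['clock'],R.from_quat(s['eef_rot']).as_matrix().round(3))
```

```text
[0.5194 0.2861 0.0826] [ 0.41 -0.07  0.44 -0.08] top [0.5193 0.287 ] sc [0.5193 0.2854] tray 0.00017813810007717874 0.09968254871653967
[0.519  0.2207 0.0823] [ 0.37 -0.07  0.41 -0.05] top [0.5189 0.2214] sc [0.5191 0.22  ] tray 0.0005152334466434614 0.034316496702857045
[0.5187 0.1526 0.0825] [ 0.28 -0.06  0.31 -0.02] top [0.5187 0.1532] sc [0.5186 0.152 ] tray 0.001005866102156608 -0.03380744442481235
[0.5134 0.0842 0.0829] [ 0.16 -0.04  0.18 -0.  ] top [0.5134 0.0846] sc [0.5128 0.0837] tray -0.0036369632006615538 -0.10224358635751839
[0.519  0.2858 0.0475] [-0.18  0.03 -0.19  0.03] top [0.519  0.2853] sc [0.5192 0.2861] tray -0.00017845531382541043 0.099423837854726
[0.5196 0.2212 0.0493] [ 0.21 -0.04  0.22 -0.03] top [0.5197 0.222 ] sc [0.5188 0.2208] tray 0.0011089804254951333 0.03483053486191538
[0.5191 0.1528 0.05  ] [ 0.29 -0.06  0.31 -0.02] top [0.5193 0.1537] sc [0.5178 0.152 ] tray 0.001355466349228957 -0.03364171587022837
[0.5128 0.0842 0.0489] [ 0.37 -0.08  0.42 -0.01] top [0.5128 0.0849] sc [0.5124 0.0832] tray -0.004162964024497247 -0.10227747801582451
E 0.5560928365730129 -0.09424723006013837
E 0.5418976121910043 -0.1607490766867128
E 0.5277023878089958 -0.22725092331328722
E 0.5135071634269872 -0.29375276993986166
1.2 [[ 0.929  0.37   0.   ]
 [ 0.37  -0.929 -0.   ]
 [-0.     0.    -1.   ]]
```

```bash
python3 -m inch '[[0.5,[36,-32,5],-34],[0.5,[36,-32,5],-34],[0.5,[36,-32,5],-34],[0.5,[36,-32,5],-34],[0.5,[36,-32,5],-34],[0.5,[36,-32,5],-34],[0.5,[36,-32,5],-34],[0.5,[36,-32,5],-34],[0.5,[36,-32,5],-34],[0.5,[36,-32,5],-34],[0.5,[58.8,-69.8,9.2],-68.3],[0.5,[58.8,-69.8,9.2],-68.3],[0.5,[58.8,-69.8,9.2],-68.3],[0.5,[58.8,-69.8,9.2],-68.3],[0.5,[58.8,-69.8,9.2],-68.3],[0.5,[58.8,-69.8,9.2],-68.3],[0.5,[58.8,-69.8,9.2],-68.3],[0.5,[58.8,-69.8,9.2],-68.3],[0.5,[58.8,-69.8,9.2],-68.3],[0.5,[58.8,-69.8,9.2],-68.3]]' 40
cat > st.py <<'E'
from h import *
import sys
from scipy.spatial.transform import Rotation as R
s=r.get_state();M=R.from_quat(s['eef_rot']).as_matrix()
print(s['clock'],s['tool_pos'].round(4),s['opening'],s['contact_force'].round(2));print(M.round(3))
if len(sys.argv)>1:
    t=np.array(eval(sys.argv[1]));print('shift cm',((t-s['tool_pos'])@M*100).round(2))
E
python3 st.py '(.519,.286,.16)'
```

```text
clock: 3.2
tool_pos: [0.5185, 0.2944, 0.1608]
eef_rot: [0.704, 0.71, 0.003, -0.002]
contact_force: [-0.5, -0.2, -0.2]
opening: 0.499
3.2 [0.5185 0.2944 0.1608] 0.49926334121354904 [-0.47 -0.2  -0.24]
[[-0.009  1.     0.001]
 [ 1.     0.009  0.008]
 [ 0.008  0.001 -1.   ]]
shift cm [-0.85  0.04  0.07]
```

```bash
python3 -m inch '[[0.5,[0,0,0],0],[0.5,[0,0,0],0],[0.5,[0,0,0],0]]'; python3 st.py '(.519,.286,.068)'
python3 - <<'E'
from h import *
for n in("top","scene"):
    im=viewer.snapshot(n); cv2.imwrite(f"pics/{n}1.png",im[:,:,::-1])
E
```

```text
clock: 3.5
tool_pos: [0.5197, 0.283, 0.1608]
eef_rot: [0.708, 0.706, -0.001, 0.001]
contact_force: [-0.2, -0.5, -0.2]
opening: 0.502
3.5 [0.5197 0.283  0.1608] 0.5019095339597636 [-0.24 -0.55 -0.24]
[[ 0.003  1.     0.   ]
 [ 1.    -0.003 -0.002]
 [-0.002  0.    -1.   ]]
shift cm [ 0.32 -0.07  9.28]
```

View pics/scene1.png

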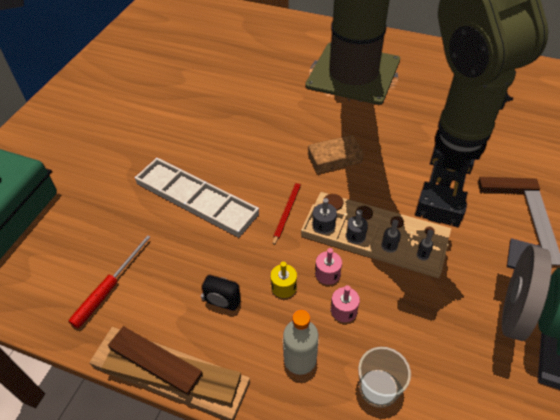

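The scene view shows the gripper hovering over the tray's right end (saw24, px 426,240), with nothing disturbed. The arm is still settling, so I'll descend slowly.

```bash
python3 -m inch '[[0.5,[0,0,1.5],0],[0.5,[0,0,3],0],[0.5,[0,0,4.5],0],[0.5,[0,0,5.5],0],[0.5,[0,0,6.5],0],[0.5,[0,0,6.5],0]]'; python3 st.py '(.519,.286,.068)'
```

```text
clock: 4.2
tool_pos: [0.5188, 0.2845, 0.0946]
eef_rot: [0.707, 0.707, -0.001, -0.0]
contact_force: [-0.0, 0.6, 0.3]
opening: 0.497
4.2 [0.5188 0.2845 0.0946] 0.4965544441485468 [-0.03  0.55  0.3 ]
[[ 0.     1.    -0.002]
 [ 1.    -0.    -0.001]
 [-0.001 -0.002 -1.   ]]
shift cm [0.15 0.02 2.66]
```

```bash
python3 -m inch '[[0.5,[0.1,0,1],0],[0.5,[0.1,0,2],0],[0.5,[0.1,0,2.6],0],[0.5,[0.1,0,2.6],0],[1,[0.1,0,2.6],0],[1,[0.1,0,2.6],0],[1,[0.1,0,2.6],0],[1,[0.1,0,2.6],0],[1,[0.1,0,2.6],0],[1,[0.1,0,2.6],0],[1,[0.1,0,2.6],0],[1,[0.1,0,2.6],0]]' 40; python3 st.py '(.519,.286,.068)'
```

```text
clock: 5.4
tool_pos: [0.5195, 0.2863, 0.0699]
eef_rot: [0.707, 0.707, 0.0, 0.0]
contact_force: [0.3, -0.5, 2.0]
opening: 0.095
5.4 [0.5195 0.2863 0.0699] 0.09506247584317797 [ 0.25 -0.51  1.98]
[[-0.  1.  0.]
 [ 1.  0.  0.]
 [ 0.  0. -1.]]
shift cm [-0.03 -0.05  0.19]
```

```bash
python3 -m inch '[[1,[0,0,0],0],[1,[0,0,-1],0],[1,[0,0,-3],0],[1,[0,0,-5],0],[1,[0,0,-7],0],[1,[0,0,-9],0],[1,[0,0,-10],0],[1,[0,0,-10],0],[1,[0,0,-10],0]]'; python3 st.py '(.5135,-.2938,.17)'
python3 - <<'E'
from h import *
for n in("scene",):
    im=viewer.snapshot(n); cv2.imwrite(f"pics/{n}2.png",cv2.resize(im[100:300,280:520,::-1],None,fx=3,fy=3))
E
```

```text
clock: 6.3
tool_pos: [0.519, 0.2859, 0.1692]
eef_rot: [0.707, 0.707, -0.001, -0.0]
contact_force: [0.2, -0.0, -2.1]
opening: 0.099
6.3 [0.519  0.2859 0.1692] 0.09856714342438457 [ 0.22 -0.01 -2.07]
[[-0.     1.    -0.001]
 [ 1.     0.    -0.001]
 [-0.001 -0.001 -1.   ]]
shift cm [-5.797e+01 -5.500e-01 -4.000e-02]
```

View pics/scene2.png

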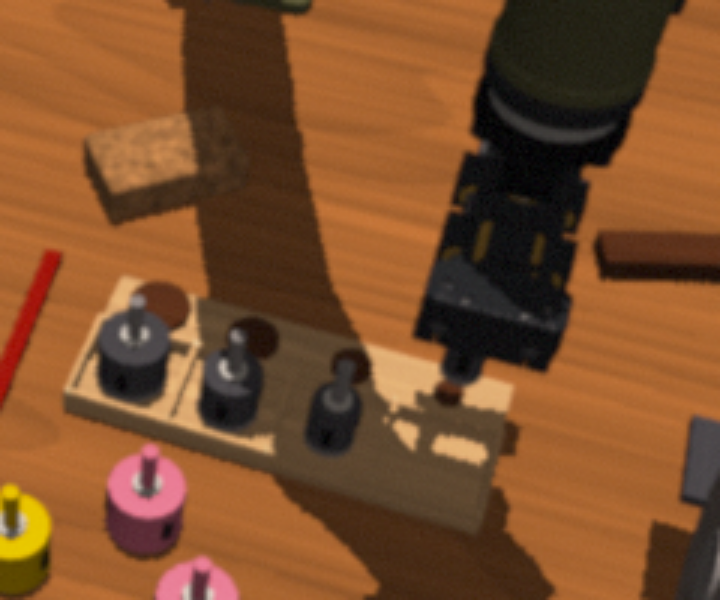

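The saw hangs upright below the jaws (crop px 462,362), clear of the tray. I'll carry it to the far right compartment.

```bash
python3 -m inch '[[1,[-1,0,0],0],[1,[-3,0,0],0],[1,[-6,0,0],0],[1,[-10,0,0],0],[1,[-14,0,0],0],[1,[-18,-0.2,0],0],[1,[-22,-0.3,0],0],[1,[-26,-0.4,0],0],[1,[-30,-0.5,0],0],[1,[-34,-0.5,0],0],[1,[-38,-0.5,0],0],[1,[-42,-0.5,0],0],[1,[-46,-0.5,0],0],[1,[-50,-0.5,0],0],[1,[-53,-0.5,0],0],[1,[-55.5,-0.5,0],0],[1,[-57,-0.5,0],0],[1,[-58,-0.5,0],0],[1,[-58,-0.5,0],0],[1,[-58,-0.5,0],0]]'; python3 -m inch '[[1,[0,0,0],0],[1,[0,0,0],0],[1,[0,0,0],0],[1,[0,0,0],0]]';python3 st.py '(.5135,-.2938,.07)'
python3 - <<'E'
from h import *
im=viewer.snapshot("scene"); cv2.imwrite(f"pics/scene3.png",cv2.resize(im[50:250,80:320,::-1],None,fx=3,fy=3))
E
```

```text
clock: 8.35
tool_pos: [0.5146, -0.2922, 0.1696]
eef_rot: [0.706, 0.708, 0.0, -0.0]
contact_force: [0.1, 1.3, -0.8]
opening: 0.101
clock: 8.75
tool_pos: [0.5145, -0.2933, 0.1698]
eef_rot: [0.707, 0.707, 0.0, 0.0]
contact_force: [-0.1, -0.1, -1.1]
opening: 0.098
8.75 [ 0.5145 -0.2933  0.1698] 0.09839340752672782 [-0.07 -0.09 -1.11]
[[-0.001  1.     0.   ]
 [ 1.     0.001 -0.   ]
 [-0.     0.    -1.   ]]
shift cm [-0.05 -0.1   9.98]
```

View pics/scene3.png

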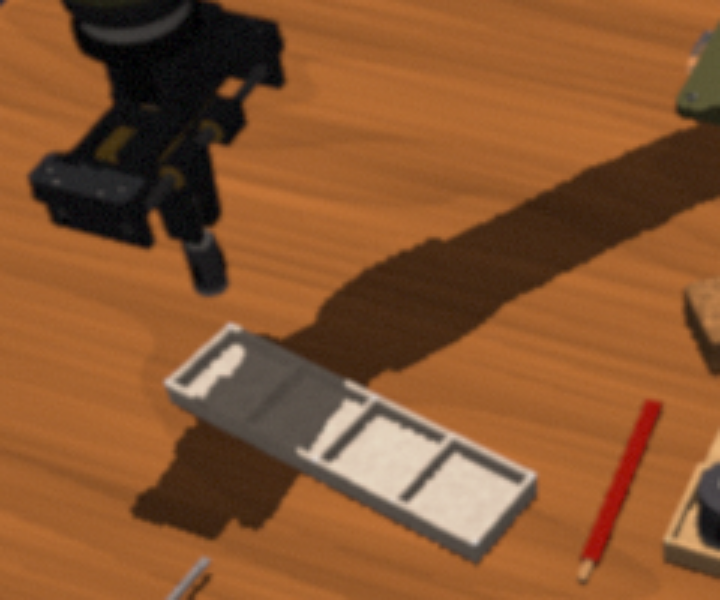

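The saw is upright, in line with the fingers (crop px 208,262), above the far right compartment. Lowering it now.

```bash
python3 -m inch '[[1,[0,-0.1,1],0],[1,[0,-0.1,3],0],[1,[0,-0.1,5],0],[1,[0,-0.1,7],0],[1,[0,-0.1,8.5],0],[1,[0,-0.1,9.2],0],[1,[0,-0.1,9.6],0],[1,[0,-0.1,9.9],0],[1,[0,-0.1,9.9],0],[1,[0,-0.1,9.9],0],[1,[0,-0.1,9.9],0]]';python3 st.py '(.5135,-.2938,.07)'
```

```text
clock: 9.9
tool_pos: [0.5137, -0.2939, 0.0713]
eef_rot: [0.707, 0.707, 0.0, 0.001]
contact_force: [-0.2, -1.0, -2.0]
opening: 0.099
9.9 [ 0.5137 -0.2939  0.0713] 0.09873223262466048 [-0.19 -0.97 -1.97]
[[-0.     1.     0.001]
 [ 1.     0.    -0.001]
 [-0.001  0.001 -1.   ]]
shift cm [ 0.01 -0.02  0.13]
```

```bash
python3 -m inch '[[1,[0,0,0.1],0],[1,[0,0,0.2],0],[1,[0,0,0.2],0],[1,[0,0,0.2],0]]';python3 st.py '(.5135,-.2938,.07)'
```

```text
clock: 10.3
tool_pos: [0.514, -0.294, 0.0699]
eef_rot: [0.707, 0.707, 0.0, 0.001]
contact_force: [-1.0, 1.2, 5.9]
opening: 0.099
10.3 [ 0.514  -0.294   0.0699] 0.09932493199465262 [-1.02  1.22  5.9 ]
[[-0.     1.     0.001]
 [ 1.     0.    -0.001]
 [-0.001  0.001 -1.   ]]
shift cm [ 0.02 -0.05 -0.01]
```

```bash
python3 -m inch '[[0.9,[0,0,0],0],[0.8,[0,0,0],0],[0.7,[0,0,0],0],[0.5,[0,0,0],0],[0.5,[0,0,0],0],[0.5,[0,0,0],0],[0.5,[0,0,-1],0],[0.5,[0,0,-3],0],[0.5,[0,0,-6],0],[0.5,[0,0,-9],0],[0.5,[0,0,-9.5],0]]';python3 st.py '(.519,.221,.165)'
```

```text
clock: 11.4
tool_pos: [0.5155, -0.2943, 0.1677]
eef_rot: [0.707, 0.707, 0.001, 0.003]
contact_force: [0.8, -0.5, 0.0]
opening: 0.5
11.4 [ 0.5155 -0.2943  0.1677] 0.5002119484145859 [ 0.8  -0.51  0.03]
[[ 0.     1.     0.006]
 [ 1.    -0.    -0.002]
 [-0.002  0.006 -1.   ]]
shift cm [51.53  0.34  0.14]
```

Run:
```python
from h import *
im=viewer.snapshot("scene"); cv2.imwrite(f"pics/scene4.png",cv2.resize(im[50:250,80:320,::-1],None,fx=3,fy=3))
```

```text
(no output)
```

View pics/scene4.png

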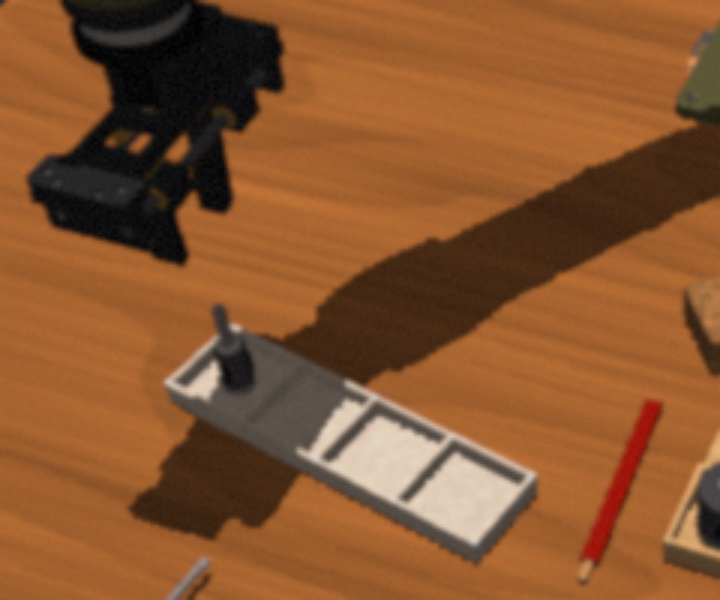

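Saw24 stands upright in the far right compartment (crop px 235,360). On to saw32.

```bash
python3 -m inch '[[0.5,[2,0,0],0],[0.5,[6,0,0],0],[0.5,[10,0,0],0],[0.5,[15,0.2,0],0],[0.5,[20,0.3,0],0],[0.5,[25,0.5,0],0],[0.5,[30,0.5,0],0],[0.5,[35,0.5,0],0],[0.5,[40,0.5,0],0],[0.5,[44,0.5,0],0],[0.5,[47,0.5,0],0],[0.5,[49.5,0.5,0],0],[0.5,[51,0.5,0],0],[0.5,[51.5,0.5,0],0],[0.5,[51.5,0.5,1],0],[0.5,[51.5,0.5,3],0],[0.5,[51.5,0.5,5],0],[0.5,[51.5,0.5,6.5],0],[0.5,[51.5,0.5,6.5],0],[0.5,[51.5,0.5,6.5],0]]';python3 st.py '(.519,.221,.069)'
```

```text
clock: 13.45
tool_pos: [0.5184, 0.2195, 0.0983]
eef_rot: [0.708, 0.706, -0.001, 0.0]
contact_force: [-0.8, -0.2, -0.1]
opening: 0.501
13.45 [0.5184 0.2195 0.0983] 0.501309573990271 [-0.81 -0.21 -0.08]
[[ 0.002  1.    -0.001]
 [ 1.    -0.002 -0.002]
 [-0.002 -0.001 -1.   ]]
shift cm [0.15 0.07 2.93]
```

```bash
python3 -m inch '[[0.5,[0.1,0,1],0],[0.5,[0.1,0,2],0],[0.5,[0.1,0,2.9],0],[0.5,[0.1,0,2.9],0],[1,[0.1,0,2.9],0],[1,[0.1,0,2.9],0],[1,[0.1,0,2.9],0],[1,[0.1,0,2.9],0],[1,[0.1,0,2.9],0],[1,[0.1,0,2.9],0],[1,[0.1,0,2.9],0],[1,[0.1,0,2.9],0],[1,[0.1,0,2.9],0]]' 40; python3 st.py '(.519,.221,.069)'
```

```text
clock: 14.75
tool_pos: [0.5185, 0.2223, 0.0698]
eef_rot: [0.707, 0.707, 0.0, 0.0]
contact_force: [0.7, 0.0, 1.7]
opening: 0.099
14.75 [0.5185 0.2223 0.0698] 0.09862247425148159 [0.65 0.02 1.67]
[[-0.  1.  0.]
 [ 1.  0.  0.]
 [ 0.  0. -1.]]
shift cm [-0.13  0.05  0.08]
```

```bash
python3 -m inch '[[1,[0,0,-1],0],[1,[0,0,-3],0],[1,[0,0,-6],0],[1,[0,0,-9],0],[1,[0,0,-10],0],[1,[0,0,-10],0],[1,[-1,0,-10],0],[1,[-3,0,-10],0],[1,[-6,0,-10],0],[1,[-10,0.2,-10],0],[1,[-14,0.4,-10],0],[1,[-18,0.6,-10],0],[1,[-22,0.8,-10],0],[1,[-26,0.9,-10],0],[1,[-30,0.9,-10],0],[1,[-34,0.9,-10],0],[1,[-38,0.9,-10],0],[1,[-41,0.9,-10],0],[1,[-43,0.9,-10],0],[1,[-44.3,0.9,-10],0]]'; python3 -m inch '[[1,[-0.5,0,0],0],[1,[-0.6,0,0],0],[1,[-0.6,0,0],0],[1,[-0.6,0,0],0],[1,[-0.6,0,0],0],[1,[-0.6,0,0],0]]';python3 st.py '(.5277,-.2273,.07)'
python3 - <<'E'
from h import *
im=viewer.snapshot("scene"); cv2.imwrite(f"pics/scene5.png",cv2.resize(im[50:250,80:320,::-1],None,fx=3,fy=3))
E
```

```text
clock: 16.75
tool_pos: [0.5252, -0.2235, 0.1678]
eef_rot: [0.708, 0.706, -0.001, -0.001]
contact_force: [-0.6, -0.2, -1.9]
opening: 0.1
clock: 17.35
tool_pos: [0.5276, -0.2261, 0.1699]
eef_rot: [0.707, 0.708, 0.0, 0.0]
contact_force: [-0.1, -0.1, -0.9]
opening: 0.1
17.35 [ 0.5276 -0.2261  0.1699] 0.10029304770884404 [-0.14 -0.06 -0.88]
[[-0.001  1.     0.   ]
 [ 1.     0.001  0.   ]
 [ 0.     0.    -1.   ]]
shift cm [-0.12  0.01  9.99]
```

View pics/scene5.png

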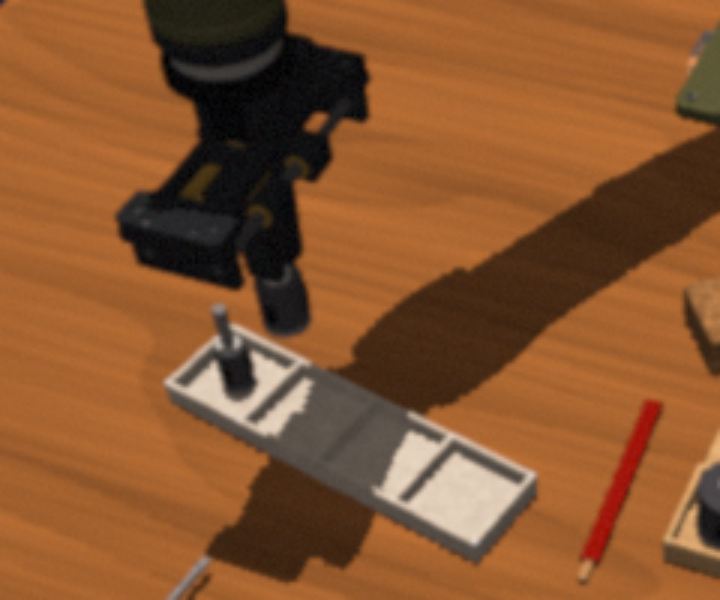

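Saw32 is upright over compartment 2 (crop px 283,305) and saw24 is undisturbed. Lowering.

```bash
python3 -m inch '[[1,[0,0,1],0],[1,[-0.1,0,3],0],[1,[-0.1,0,5],0],[1,[-0.1,0,7],0],[1,[-0.1,0,8.5],0],[1,[-0.1,0,9.2],0],[1,[-0.1,0,9.6],0],[1,[-0.1,0,9.8],0],[1,[-0.1,0,10],0],[1,[-0.1,0,10.1],0],[1,[-0.1,0,10.1],0],[1,[-0.1,0,10.1],0]]';python3 st.py '(.5277,-.2273,.07)'
```

```text
clock: 18.6
tool_pos: [0.5281, -0.2279, 0.0697]
eef_rot: [0.707, 0.707, 0.0, 0.001]
contact_force: [-0.4, -0.7, 6.4]
opening: 0.096
18.6 [ 0.5281 -0.2279  0.0697] 0.09632679900835735 [-0.35 -0.69  6.39]
[[-0.     1.     0.002]
 [ 1.     0.    -0.001]
 [-0.001  0.002 -1.   ]]
shift cm [ 0.06 -0.04 -0.03]
```

```bash
python3 -m inch '[[0.9,[0,0,0],0],[0.8,[0,0,0],0],[0.7,[0,0,0],0],[0.5,[0,0,0],0],[0.5,[0,0,0],0],[0.5,[0,0,0],0],[0.5,[0,0,-1],0],[0.5,[0,0,-3],0],[0.5,[0,0,-6],0],[0.5,[0,0,-9],0],[0.5,[0,0,-9.5],0]]';python3 st.py '(.519,.1527,.165)'
```

```text
clock: 19.7
tool_pos: [0.5294, -0.2281, 0.1676]
eef_rot: [0.707, 0.707, 0.002, 0.003]
contact_force: [0.3, 1.2, 0.3]
opening: 0.502
19.7 [ 0.5294 -0.2281  0.1676] 0.5022396121022148 [0.3 1.2 0.3]
[[ 0.     1.     0.006]
 [ 1.    -0.    -0.002]
 [-0.002  0.006 -1.   ]]
shift cm [38.08 -1.05  0.18]
```

```bash
python3 -m inch '[[0.5,[2,0,0],0],[0.5,[6,0,0],0],[0.5,[10,-0.2,0],0],[0.5,[15,-0.4,0],0],[0.5,[20,-0.6,0],0],[0.5,[25,-0.8,0],0],[0.5,[29,-0.9,0],0],[0.5,[32.5,-0.9,0],0],[0.5,[35,-0.9,0],0],[0.5,[37,-0.9,0],0],[0.5,[38,-0.9,0],0],[0.5,[38,-0.9,0],0],[0.5,[38,-0.9,1],0],[0.5,[38,-0.9,3],0],[0.5,[38,-0.9,5],0],[0.5,[38,-0.9,6.5],0],[0.5,[38,-0.9,6.5],0],[0.5,[38,-0.9,6.5],0],[0.5,[38,-0.9,6.5],0]]';python3 st.py '(.519,.1527,.069)'
```

```text
clock: 21.6
tool_pos: [0.5188, 0.1517, 0.0992]
eef_rot: [0.707, 0.707, 0.0, 0.0]
contact_force: [0.2, 0.1, 0.2]
opening: 0.498
21.6 [0.5188 0.1517 0.0992] 0.49822257494422817 [0.2  0.07 0.17]
[[ 0.001  1.     0.001]
 [ 1.    -0.001  0.   ]
 [ 0.     0.001 -1.   ]]
shift cm [0.1  0.02 3.02]
```

```bash
python3 -m inch '[[0.5,[0.1,0,1],0],[0.5,[0.1,0,2],0],[0.5,[0.1,0,3],0],[0.5,[0.1,0,3],0],[1,[0.1,0,3],0],[1,[0.1,0,3],0],[1,[0.1,0,3],0],[1,[0.1,0,3],0],[1,[0.1,0,3],0],[1,[0.1,0,3],0],[1,[0.1,0,3],0],[1,[0.1,0,3],0],[1,[0.1,0,3],0]]' 40; python3 st.py '(.5419,-.1607,.17)'
```

```text
clock: 22.9
tool_pos: [0.5186, 0.1533, 0.0689]
eef_rot: [0.707, 0.707, 0.0, 0.0]
contact_force: [0.1, 0.3, 1.2]
opening: 0.094
22.9 [0.5186 0.1533 0.0689] 0.09423609307795922 [0.07 0.29 1.19]
[[-0.     1.     0.001]
 [ 1.     0.     0.   ]
 [ 0.     0.001 -1.   ]]
shift cm [-31.4    2.33 -10.12]
```

```bash
python3 -m inch '[[1,[0,0,-1],0],[1,[0,0,-3],0],[1,[0,0,-6],0],[1,[0,0,-9],0],[1,[0,0,-10],0],[1,[0,0,-10],0],[1,[-1,0,-10],0],[1,[-3,0.2,-10],0],[1,[-6,0.5,-10],0],[1,[-9.5,0.8,-10],0],[1,[-13,1.1,-10],0],[1,[-16.5,1.4,-10],0],[1,[-20,1.7,-10],0],[1,[-23.5,2,-10],0],[1,[-26.5,2.2,-10],0],[1,[-29,2.3,-10],0],[1,[-30.5,2.3,-10],0],[1,[-31.3,2.3,-10],0],[1,[-31.3,2.3,-10],0],[1,[-31.3,2.3,-10],0]]'; python3 -m inch '[[1,[0,0,0],0],[1,[0,0,0],0],[1,[0,0,0],0],[1,[0,0,0],0]]';python3 st.py '(.5419,-.1607,.07)'
python3 - <<'E'
from h import *
im=viewer.snapshot("scene"); cv2.imwrite(f"pics/scene6.png",cv2.resize(im[50:250,80:320,::-1],None,fx=3,fy=3))
E
```

```text
clock: 24.9
tool_pos: [0.5413, -0.158, 0.1685]
eef_rot: [0.706, 0.708, 0.0, -0.001]
contact_force: [-0.8, 1.1, -1.1]
opening: 0.095
clock: 25.3
tool_pos: [0.5414, -0.1593, 0.1688]
eef_rot: [0.707, 0.707, 0.0, 0.0]
contact_force: [-0.1, 0.1, -1.8]
opening: 0.101
25.3 [ 0.5414 -0.1593  0.1688] 0.10121099343346959 [-0.07  0.06 -1.84]
[[-0.001  1.     0.   ]
 [ 1.     0.001 -0.   ]
 [-0.     0.    -1.   ]]
shift cm [-0.14  0.04  9.88]
```

View pics/scene6.png

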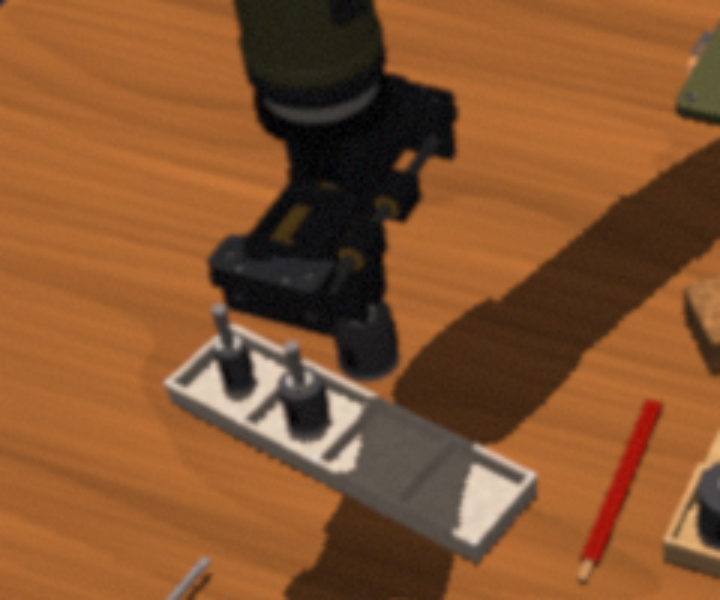

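Saw24 (crop px 235,360) and saw32 (305,400) are standing. Saw40 hangs upright over compartment 3 (367,340).

```bash
python3 -m inch '[[1,[0,0,1],0],[1,[-0.1,0,3],0],[1,[-0.1,0,5],0],[1,[-0.1,0,7],0],[1,[-0.1,0,8.5],0],[1,[-0.1,0,9.2],0],[1,[-0.1,0,9.6],0],[1,[-0.1,0,9.8],0],[1,[-0.1,0,10],0],[1,[-0.1,0,10.1],0],[1,[-0.1,0,10.1],0],[1,[-0.1,0,10.1],0]]';python3 st.py '(.5419,-.1607,.07)'
```

```text
clock: 26.55
tool_pos: [0.542, -0.1608, 0.0688]
eef_rot: [0.707, 0.707, 0.0, 0.001]
contact_force: [-1.8, 0.1, 5.1]
opening: 0.094
26.55 [ 0.542  -0.1608  0.0688] 0.09416717332747569 [-1.79  0.14  5.14]
[[ 0.     1.     0.002]
 [ 1.    -0.    -0.001]
 [-0.001  0.002 -1.   ]]
shift cm [ 0.01 -0.01 -0.12]
```

```bash
python3 -m inch '[[0.9,[0,0,0],0],[0.8,[0,0,0],0],[0.7,[0,0,0],0],[0.5,[0,0,0],0],[0.5,[0,0,0],0],[0.5,[0,0,0],0],[0.5,[0,0,-1],0],[0.5,[0,0,-3],0],[0.5,[0,0,-6],0],[0.5,[0,0,-9],0],[0.5,[0,0,-9.5],0]]';python3 st.py '(.5131,.0843,.165)'
```

```text
clock: 27.65
tool_pos: [0.5435, -0.1609, 0.1665]
eef_rot: [0.707, 0.707, 0.002, 0.003]
contact_force: [0.2, -0.4, 0.3]
opening: 0.5
27.65 [ 0.5435 -0.1609  0.1665] 0.49962217430415756 [ 0.23 -0.41  0.3 ]
[[ 0.     1.     0.006]
 [ 1.    -0.    -0.001]
 [-0.001  0.006 -1.   ]]
shift cm [24.52 -3.04  0.11]
```

```bash
python3 -m inch '[[0.5,[2,0,0],0],[0.5,[5,-0.5,0],0],[0.5,[9,-1,0],0],[0.5,[13,-1.5,0],0],[0.5,[17,-2,0],0],[0.5,[20,-2.5,0],0],[0.5,[22.5,-2.9,0],0],[0.5,[24,-2.9,0],0],[0.5,[24.5,-2.9,0],0],[0.5,[24.5,-2.9,0],0],[0.5,[24.5,-2.9,1],0],[0.5,[24.5,-2.9,3],0],[0.5,[24.5,-2.9,5],0],[0.5,[24.5,-2.9,6.5],0],[0.5,[24.5,-2.9,6.5],0],[0.5,[24.5,-2.9,6.5],0],[0.5,[24.5,-2.9,6.5],0]]';python3 st.py '(.5131,.0843,.069)'
```

```text
clock: 29.35
tool_pos: [0.5128, 0.0838, 0.0982]
eef_rot: [0.707, 0.707, 0.0, 0.0]
contact_force: [0.0, 0.2, 0.7]
opening: 0.498
29.35 [0.5128 0.0838 0.0982] 0.49794133985960287 [0.02 0.24 0.7 ]
[[ 0.001  1.     0.001]
 [ 1.    -0.001 -0.   ]
 [-0.     0.001 -1.   ]]
shift cm [0.05 0.03 2.92]
```

```bash
python3 -m inch '[[0.5,[0,0,1],0],[0.5,[0,0,2],0],[0.5,[0,0,2.9],0],[0.5,[0,0,2.9],0],[1,[0,0,2.9],0],[1,[0,0,2.9],0],[1,[0,0,2.9],0],[1,[0,0,2.9],0],[1,[0,0,2.9],0],[1,[0,0,2.9],0],[1,[0,0,2.9],0],[1,[0,0,2.9],0],[1,[0,0,2.9],0]]' 40; python3 st.py '(.5561,-.0942,.17)'
```

```text
clock: 30.65
tool_pos: [0.5124, 0.0842, 0.0688]
eef_rot: [0.707, 0.707, 0.0, 0.0]
contact_force: [0.7, 0.1, 0.4]
opening: 0.102
30.65 [0.5124 0.0842 0.0688] 0.10150992802544997 [0.69 0.06 0.35]
[[-0.  1.  0.]
 [ 1.  0. -0.]
 [-0.  0. -1.]]
shift cm [-17.84   4.37 -10.12]
```

```bash
python3 -m inch '[[1,[0,0,-1],0],[1,[0,0,-3],0],[1,[0,0,-6],0],[1,[0,0,-9],0],[1,[0,0,-10],0],[1,[0,0,-10],0],[1,[-1,0.2,-10],0],[1,[-3,0.6,-10],0],[1,[-5.5,1.2,-10],0],[1,[-8,2,-10],0],[1,[-10.5,2.8,-10],0],[1,[-13,3.4,-10],0],[1,[-15.5,3.9,-10],0],[1,[-17,4.2,-10],0],[1,[-17.8,4.3,-10],0],[1,[-17.8,4.3,-10],0],[1,[-17.8,4.3,-10],0],[1,[-17.8,4.3,-10],0],[1,[-17.8,4.3,-10],0]]';python3 st.py '(.5561,-.0942,.07)'
python3 - <<'E'
from h import *
im=viewer.snapshot("scene"); cv2.imwrite(f"pics/scene7.png",cv2.resize(im[50:250,80:320,::-1],None,fx=3,fy=3))
E
```

```text
clock: 32.55
tool_pos: [0.5554, -0.0924, 0.1688]
eef_rot: [0.706, 0.708, 0.0, -0.0]
contact_force: [-0.6, -0.0, -2.2]
opening: 0.099
32.55 [ 0.5554 -0.0924  0.1688] 0.09894956783576156 [-0.56 -0.02 -2.23]
[[-0.002  1.     0.   ]
 [ 1.     0.002  0.001]
 [ 0.001  0.    -1.   ]]
shift cm [-0.19  0.07  9.88]
```

View pics/scene7.png

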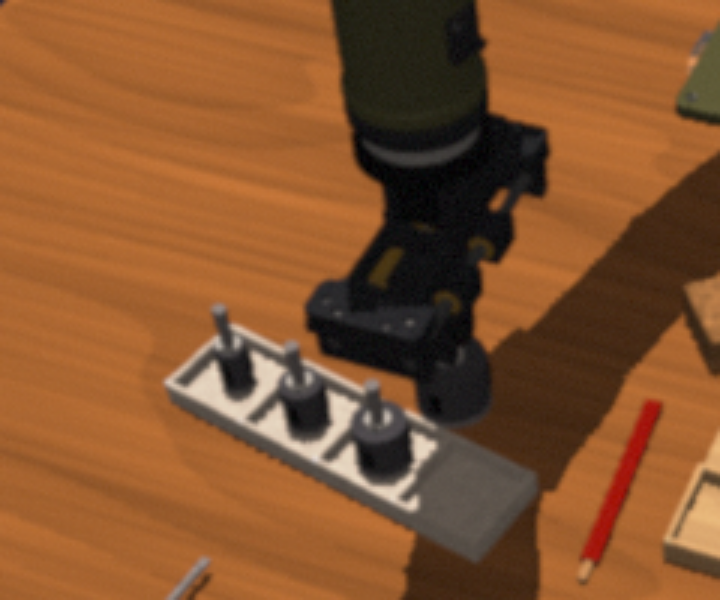

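Three saws are standing. Saw48 (crop px 455,385) hangs upright over the last compartment.

```bash
python3 -m inch '[[1,[0,0,1],0],[1,[-0.1,0,3],0],[1,[-0.1,0.1,5],0],[1,[-0.1,0.1,7],0],[1,[-0.1,0.1,8.5],0],[1,[-0.1,0.1,9.2],0],[1,[-0.1,0.1,9.6],0],[1,[-0.1,0.1,9.8],0],[1,[-0.1,0.1,10],0],[1,[-0.1,0.1,10.1],0],[1,[-0.1,0.1,10.1],0],[1,[-0.1,0.1,10.1],0]]';python3 st.py '(.5561,-.0942,.07)'
```

```text
clock: 33.8
tool_pos: [0.5571, -0.0947, 0.0687]
eef_rot: [0.707, 0.707, 0.001, 0.001]
contact_force: [-1.6, 1.0, 6.0]
opening: 0.097
33.8 [ 0.5571 -0.0947  0.0687] 0.09720834130631462 [-1.59  0.97  6.04]
[[-0.     1.     0.002]
 [ 1.     0.    -0.   ]
 [-0.     0.002 -1.   ]]
shift cm [ 0.05 -0.1  -0.13]
```

Release, rise, and move aside toward the base/left to check.

```bash
python3 -m inch '[[0.9,[0,0,0],0],[0.8,[0,0,0],0],[0.7,[0,0,0],0],[0.5,[0,0,0],0],[0.5,[0,0,0],0],[0.5,[0,0,0],0],[0.5,[0,0,-1],0],[0.5,[0,0,-3],0],[0.5,[0,0,-6],0],[0.5,[0,0,-9],0],[0.5,[2,0,-12],0],[0.5,[6,0,-14],0],[0.5,[10,0,-15],0],[0.5,[15,0,-15],0],[0.5,[20,0,-15],0],[0.5,[25,0,-15],0],[0.5,[28,0,-15],0],[0.5,[30,0,-15],0],[0.5,[30,0,-15],0],[0.5,[30,0,-15],0]]';python3 -m inch '[[0.5,[0,0,0],0],[0.5,[0,0,0],0],[0.5,[0,0,0],0],[0.5,[0,0,0],0],[0.5,[0,0,0],0],[0.5,[0,0,0],0]]'
python3 - <<'E'
from h import *
for n in("scene","top"):
    im=viewer.snapshot(n); cv2.imwrite(f"pics/{n}8.png",im[:,:,::-1])
    b=(140,250,120,280) if n=='scene' else (180,280,300,470)
    cv2.imwrite(f"pics/{n}8z.png",cv2.resize(im[b[0]:b[1],b[2]:b[3],::-1],None,fx=4.5,fy=4.5,interpolation=cv2.INTER_CUBIC))
E
```

```text
clock: 35.8
tool_pos: [0.5563, 0.2042, 0.2179]
eef_rot: [0.707, 0.707, -0.0, 0.0]
contact_force: [-0.5, -0.4, -1.3]
opening: 0.498
clock: 36.4
tool_pos: [0.5563, 0.2052, 0.2177]
eef_rot: [0.707, 0.707, -0.0, 0.0]
contact_force: [0.0, 0.5, 0.1]
opening: 0.5
```

View pics/scene8z.png

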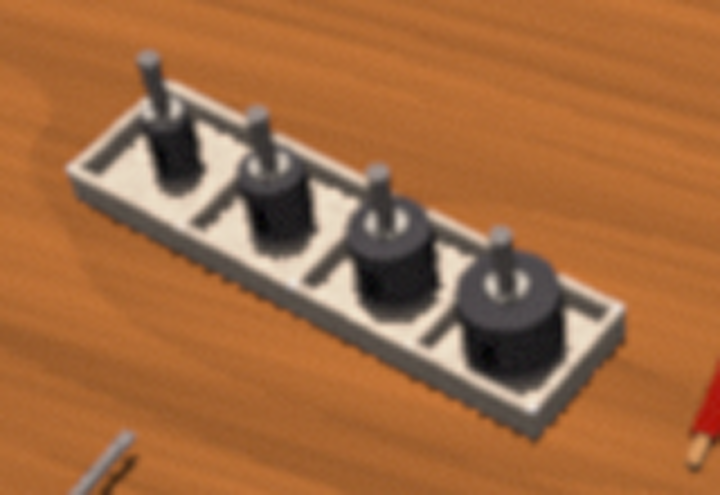

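View pics/top8z.png

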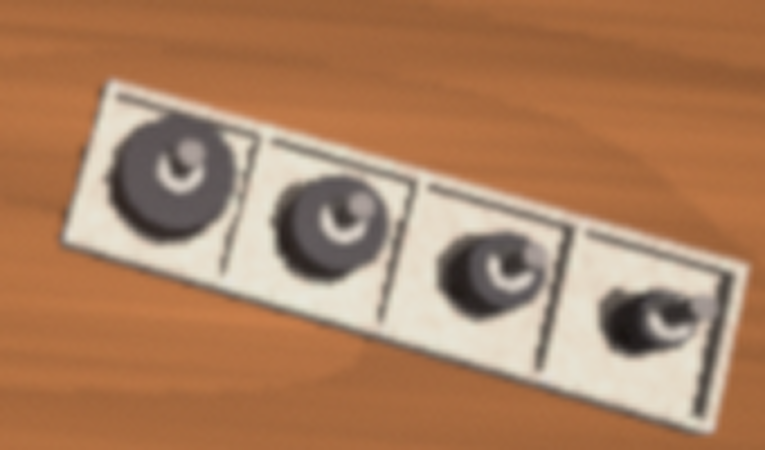

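View pics/scene8.png

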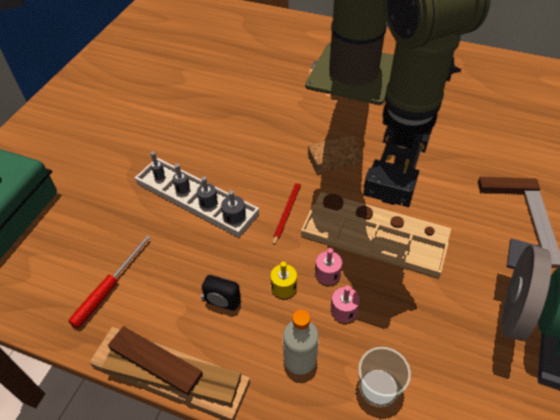

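All four saws stand one per compartment, with 48, 40, 32, 24 from left to right in the top view. The look-alikes are untouched and the arm is clear. I'll do a quick numerical check before handing in.

Run:
```python
from h import *
from scipy.optimize import least_squares
tp=np.array([(188,152),(361,206),(534,254),(707,307)])/4.5+[300,180]-.4
sc=np.array([(501,240),(378,175),(258,115),(150,60)])/4.5+[120,140]-.4
tc=np.array([(180,172),(343,223),(507,270),(670,320)])/4.5+[300,180]-.4
s2=np.array([(507,285),(386,223),(267,165),(160,112)])/4.5+[120,140]-.4
e=np.array((.5348,-.194));c,s=np.cos(-.2103),np.sin(-.2103)
for n,a,b,a2,b2 in zip((48,40,32,24),tp,sc,tc,s2):
    X,Y=[least_squares(lambda X:np.r_[proj('top',X)[0]-u,proj('scene',X)[0]-v],[.5,-.2,.08]).x for u,v in((a,b),(a2,b2))]
    d=X[:2]-e;print(n,X.round(4),'tray xy mm',(1000*np.array([c*d[0]+s*d[1],-s*d[0]+c*d[1]])).round(1),'tip-collar mm',((X-Y)*1000).round(1))
```

```text
48 [ 0.5572 -0.0939  0.08  ] tray xy mm [  1.  102.6] tip-collar mm [ 1.4  1.1 32.2]
40 [ 0.5413 -0.1613  0.0804] tray xy mm [-0.5 33.3] tip-collar mm [ 0.8  0.6 33.2]
32 [ 0.5278 -0.2279  0.0821] tray xy mm [  0.2 -34.6] tip-collar mm [ 0.7  0.9 34.6]
24 [ 0.5127 -0.2936  0.0814] tray xy mm [  -0.8 -102. ] tip-collar mm [ 0.2  0.8 35.6]
```

```bash
python3 -c "
from plant import r
print(r.finish_job(), r.get_state()['clock'])"
```

```text
the job is handed in; nothing more can be done
the job is handed in; nothing more can be done
```

All four saws are now in the empty tray in reverse order. Left to right as the robot sees them, it reads 48, 40, 32, 24; they stood 24, 32, 40, 48 in the plywood tray.

- **Position:** triangulating the shank tips from both cameras put each saw within about 1 mm of its compartment centre.
- **Height:** the shank tips measured 80–82 mm, against 82 mm for a saw standing on the floor.
- **Upright:** tilt came out at no more than about 0.06 rad, roughly the limit of what the pictures can resolve.
- **Clearance:** the gripper was open and well clear, and the pink and yellow look-alikes were not touched. I handed in at about 36.5 s.
- **At rest:** I did not measure saw speed; I saw no sign of motion, and the last saw had been released about 2 s before the final pictures.

**Disagreements:** at the start, the network missed the full tray in the top view. It also could not tell the saw sizes or the look-alikes apart. I took the saw positions from the pictures in both cameras, and the two agreed to about 2 mm.

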